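Pin and clip the lever of the tortilla press

ROBOT

A 6-joint arm with a two-finger parallel gripper is mounted at the origin on the work surface. World frame = base frame: x ahead of the robot, y to its left, z up, the work surface at z = 0. Lengths are in m, angles in degrees, forces in N, time in s.
With the tool pointing down it reaches from about 0.25 to 0.725 m from the base axis. Payload 9.7 kg.
Tool frame: the origin (TCP) lies at the very end of the fingers, on their centre line; the grasp point (between the pads) lies 19 mm behind it (bot.grip_depth is the distance from the TCP to the grasp point, in m); z points along the fingers, y is the direction in which the jaws open and shut (so a half turn about z gives the same grasp; the last joint's range is limited). The gripper opens to 85 mm and grips with 20 to 120 N. Pads are 22 mm wide; open, the fingers measure 114 mm over their backs; the gripper's body (76 mm by 85 mm) begins 54 mm behind the grasp point. The pads swing forward as they close: fully open they stand 13 mm farther back than shut.
Start: joints at [74.943, 4.979, 10.078, 95.1, 0, 90], TCP at [0.143, 0.531, 0.231] pointing down, gripper open.
Joint ranges: [-179.16, 179.16], [-48.56, 103.87], [-65.8, 70.77], [-126.05, 130.52], [-82.76, 87.17], [-180, 180]. Speed limits (degrees/s): [127.2, 127.2, 147.25, 180, 180, 180].

INTERFACE

Orientations are given as [roll, pitch, yaw] about the fixed x, y, z axes, in that order (R = Rz(yaw) Ry(pitch) Rx(roll)).
In Python, from workcell import telemetry, optics, order, bot gives the robot as it stands. The module is installed in compiled form; this text tells all that it offers.
- The arm moves only by the shell command python3 -m inch 'ROWS' [FORCE]. ROWS is JSON, a list of rows, each a list of 7 numbers: the shift along the tool's x, y, z in m, then the turn, a rotation vector about the tool's x, y, z in rad, then the closure, from 0 (fully open) to 1 (shut). In form: [[tx, ty, tz, rx, ry, rz, grip], ...]. A call has 1 to 12 rows; each row is the pose to reach, as a shift and turn from the pose commanded when the call began, along the tool's axes at that moment; what a row does not reach only later rows make up. A row lasts 1/12 s, in which the tool goes at most 41.7 mm and 7.16 degrees, less where a joint would pass 70% of its speed; a pose out of reach is approached as far as the arm can. A call with a gripper value outside its range is refused whole. The fingers move at their own pace and stop on an object; FORCE is the grip in N (left out, the last holds). Time passes only in rows, so rows that repeat a pose let the fingers close. It gives the time, the measured TCP pose, the force and the opening at its end, in the units of the state.
- telemetry.get_obs(): the state, without advancing time (a new reading comes with each control period).
- optics.camera(name): name is "scene" or "top"; returns (picture, depth): 480x640x3 uint8, red, green, blue; 480x640 float32, m along the optical axis (not along the pixel's ray), 0 where there is no reading.
- optics.camera_info(name): a dict with "camera_matrix" (3x3 intrinsics, pixels), "xyz" and "attitude" of the camera in the world. Camera axes: x right, y down, z forward; pixel columns grow to the right and rows downward; lengths in m; the calibration is good to about 2 mm. A picture is of the moment at which its call begins. camera_info takes no time and is no camera call.
- order.job_done(): hands the job in, once; it reports no verdict.
The state is a dict: "time": time; "q": joint angles; "qd": joint speeds; "joint_efforts": joint torques, N m; "ee_pos": TCP position; "tcp_rot": TCP orientation; "wrist_force": force on the tool from outside, world axes, zero at the start; "torque": the same for the moment, N m; "opening": finger opening in m.
Only numpy, scipy, OpenCV 4.12 (cv2) and the standard library are available. Lean on these libraries where they do the work, as an engineer would, in place of code of your own. Each camera call takes 0.05 s, during which the arm holds its last target. There are 200 camera calls.

TASK

The lever pin of the tortilla press has worked its way out. Push the pin home until its brass head is right up against the bracket, then take the red-gripped hairpin clip from its stand, feel its slightly crooked straight leg into the pin's cross hole from above and push it down until the sprung leg has closed round the shank, pressing the grip firmly onto the shank with about 15 N. Never force anything beyond that; let go of the clip and leave the other things alone.

Things in the scene. Friction and masses are not known exactly. Their poses are not given: they have to be found in the camera images.
- press: black cast-iron tortilla press, bolted down. Origin on the counter under the lever pivot; the pin's axis runs along y, 78 mm up. Plates (192 mm across, top 40 mm) and lever lie to -x. The pivot bracket is two lugs filling y = -21 to +21 mm, 34 mm wide (x), 95 mm high. Base 60 mm wide (y), 16 mm high; outside the lugs nothing lies under the pin
- lug_face (a point): point on the pin's axis, on the bracket's outer face (-y side of the press), where the pin's head comes to rest; axes as the press
- pivot_pin: steel pin, 18 mm thick, slides along the press's y (friction 3.5 N; cannot turn). Origin: centre of its vertical cross hole, 6.5 mm wide; the mouth is in a flat land 7 mm above the origin, 18 mm (x) by 6.5 mm (y), between V groove walls 2 mm high. Axes as the press; free end (+y) 14 mm past the hole. Starts 22 to 30 mm short, hole in the lug; home (hard stop) origin at y = +40 mm of the press
- pin_head (a point): centre of the outer face of the pin's brass head (30 mm across, 6 mm thick), 67 mm to -y of the cross hole; push it along +y of the press
- clip: hairpin clip under a red grip, 57 g. Origin: 9 mm below the grip, meets the cross hole's centre when seated. Straight leg: 5 mm wire, round tip 38 mm below the origin. It pivots stiffly in the grip, 12 mm above the origin, and stands up to 0.15 rad (stops at 0.16) out of true either way in the clip's x-z plane (tip up to 7.5 mm off; not in this pose); 2 N at the tip swings it: the hole trues it
- clip_grip (a point): centre of the clip's red grip, 35 mm (clip x) by 16 mm (clip y) by 24 mm high; 4.5 mm to +x of and 21 mm above the clip's origin. The thin wire loop on top (18 mm high) is only for show and may be passed through
- clip_bow (a point): bow of the sprung leg (5 mm wire): 7 mm to +x and 9 mm below the clip's origin when relaxed; below it the leg flares out to x = 13.5 mm, 28 mm below the origin. May go on either side of the shank. It must open 4.5 mm to pass: 5 to 12 N of push, most of it 14 to 20 mm above the seat, then it slides and closes under the shank and the grip meets the shank as a hard stop
- clip_stand: fixed wooden block with blue and yellow tiles, 70 (x) by 46 (y) by 60 mm high; origin: centre of its underside. The clip hangs upright, legs in a pocket 30 by 9 mm in its top, grip resting on the top, clip axes as the stand's; lift the clip 55 mm to clear
- molcajete: basalt mortar, 184 mm across, 115 mm high, bystander; origin at the centre of its underside
- tejolote: basalt pestle, standing, 58 mm across, 88 mm high, bystander; origin at its underside
- pitcher: painted ceramic pitcher, empty, 105 mm across without the handle, 155 mm high, bystander; origin at its underside
- glass_lid: round glass lid, 168 mm across, 48 mm high, bystander; origin at its underside
- salsa_bowl: blue bowl, 110 mm across, 50 mm high, bystander; origin at its underside
- jar: amber jar with red cap, 70 mm across, 110 mm high, bystander; origin at its underside

How it is judged (in metres and radians):
On the way, in this order (a step that is already met when the one before it is completed fails the run):
1. the pin is pushed home: within 1.5 mm of its stop (y of pivot_pin in the frame of press above 0.0385 m), for 0.2 s.
2. the clip's leg goes down through the cross hole: clip upright over the hole, 10 to 26 mm above its seat (horizontal distance between clip and pivot_pin below 0.006 m and z of clip in the frame of pivot_pin between 0.01 and 0.026 m and angle between clip's own z axis and vertical below 0.25 rad).
3. the grip is pressed firmly onto the shank: seated within 1.5 mm with at least 10 N (z of clip in the frame of pivot_pin below 0.0015 m and contact force between clip and pivot_pin above 10 N).
At the end, for the whole second after the job is handed in: The pin is within 2 mm of home; the clip is in the cross hole (within 3 mm of its axis), upright within 0.15 rad, its y axis along the shank within 0.3 rad, seated within 1.5 mm, released and at rest (y of pivot_pin in the frame of press above 0.038 m and horizontal distance between clip and pivot_pin below 0.003 m and z of clip in the frame of pivot_pin between -0.003 and 0.0015 m and angle between clip's own z axis and vertical below 0.15 rad and angle between the y axis of clip and the y axis of pivot_pin, either way round below 0.3 rad and linear speed of clip below 0.02 m/s and contact force between the fingers and clip below 0.1 N); the robot touches nothing.
It fails at once if the pin is pushed with more than 30 N (contact force between the fingers and pivot_pin above 30 N).
It fails at once if the clip is forced on the pin with more than 30 N (contact force between clip and pivot_pin above 30 N).
It fails at once if the clip is forced on the press (contact force between clip and press above 30 N).
It fails at once if a bystander is moved by more than 20 mm (distance of any of molcajete, tejolote, pitcher, glass_lid, salsa_bowl, jar from where it was at the start of the episode above 0.02 m).
It also fails if it takes over 72 s, if anything falls off the work surface, if the arm or the gripper's body presses on something with over 40 N, if the wrist force passes 120 N, or if a joint passes its speed limit or range.

## Working session

There is one attempt and no reset: what is moved stays moved. The work goes in short steps, Python scripts to look and compute and a shell command to move; the robot and the scene stay as the last step left them, time stands still between calls to the robot, and variables do not carry over. Pictures are saved under pics/ and viewed, about 8 in all and at most 12, crops included, and the job is handed in when it is done.

```bash
mkdir -p pics
cat > h.py <<'E'
import numpy as np, cv2
from scipy.spatial.transform import Rotation as R
from workcell import telemetry, optics, order, bot
def cam(n):
    p,d=optics.camera(n); i=optics.camera_info(n)
    return p,d,i
def rot(i):
    a=i["attitude"]; a=np.array(a,float)
    return a if a.shape==(3,3) else R.from_euler('xyz',a,degrees=True).as_matrix()
def cloud(d,i):
    K=np.array(i["camera_matrix"]); v,u=np.mgrid[:480,:640]
    c=np.stack([(u-K[0,2])/K[0,0]*d,(v-K[1,2])/K[1,1]*d,d],-1)
    w=c@rot(i).T+np.array(i["xyz"]); w[d==0]=np.nan
    return w
E
python3 - <<'E'
from h import *
for n in("scene","top"):
    p,d,i=cam(n); print(n,i); np.savez(n+"0.npz",p=p,d=d)
    cv2.imwrite(f"pics/{n}0.png",p[...,::-1])
    w=cloud(d,i); print(np.nanpercentile(w[...,2],[1,10,50,90,99]))
print(telemetry.get_obs(),bot.grip_depth)
E
```

```text
scene {'camera_matrix': array([[596.3768638 ,   0.        , 316.83242553],
       [  0.        , 596.3768638 , 240.99340985],
       [  0.        ,   0.        ,   1.        ]]), 'xyz': array([ 1.00351162, -0.5869982 ,  1.36481629]), 'attitude': array([-149.88688567,   -0.22859814,   31.68047979])}
[-0.75948867 -0.74806804  0.00100783  0.02930947  0.39207179]
top {'camera_matrix': array([[461.16038191,   0.        , 325.14233879],
       [  0.        , 461.16038191, 242.64079224],
       [  0.        ,   0.        ,   1.        ]]), 'xyz': array([0.39447011, 0.04527127, 1.39926477]), 'attitude': array([-169.84206836,   -0.23408711,  -90.31873368])}
[-7.57698566e-01 -6.39526088e-01 -5.86168044e-04  7.15669061e-03
  5.07763607e-01]
{'time': 0.1, 'q': array([ 7.49446135e+01,  5.00685842e+00,  1.00385417e+01,  9.50992552e+01,
       -2.49932639e-03,  9.00000051e+01]), 'qd': array([ 0.05222652,  0.00494816,  0.15051803,  0.03490513, -0.05036743,
        0.02880565]), 'joint_efforts': array([-2.00236382e-04, -5.21557546e+01,  4.65655446e+01,  1.60221983e-02,
        1.78583292e-05, -2.36239657e-06]), 'ee_pos': array([0.14282206, 0.53091769, 0.23066037]), 'tcp_rot': array([-1.79932428e+02,  2.49933067e-03,  1.64944611e+02]), 'wrist_force': array([ 0.08195535, -0.09282804, -1.12039501]), 'torque': array([-0.0297708 ,  0.04416607,  0.00802063]), 'opening': 0.08494714516596757} 0.0187
```

View pics/scene0.png

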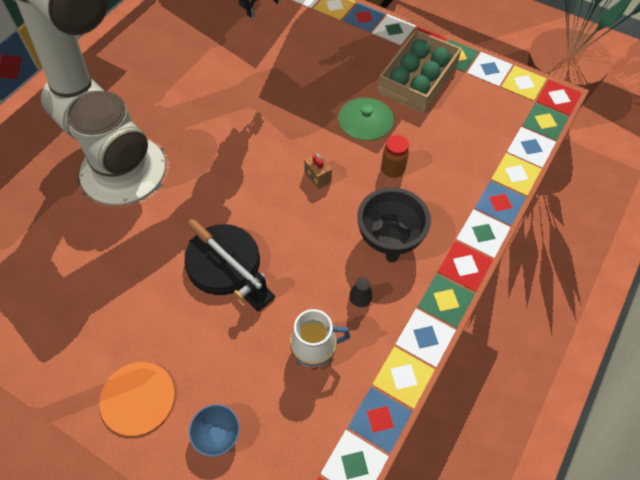

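View pics/top0.png

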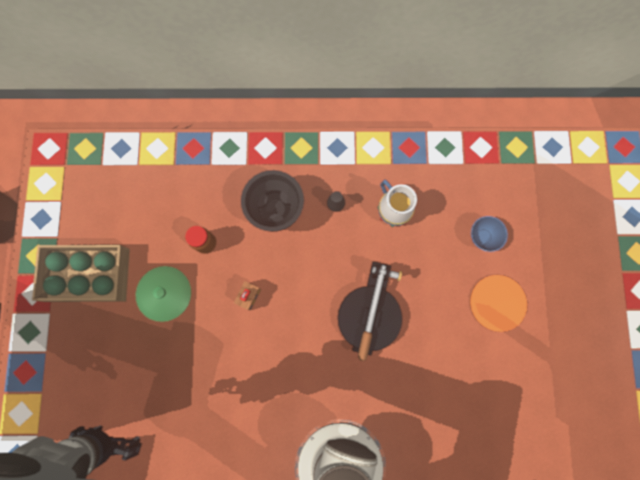

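The scene view shows the press pivot near (262,292), its pin head near (243,292) and the clip stand near (318,172). In the top view the pivot is near (380,270), the brass head near (397,275) and the stand near (247,295).

Run:
```python
from h import *
def crop(n,u,v,s,k):
    p=np.load(n+"0.npz")["p"][v-s:v+s,u-s:u+s]
    return cv2.resize(p,(k,k),interpolation=cv2.INTER_CUBIC)
a=np.hstack([crop("top",382,275,30,400),crop("top",247,295,24,400)])
b=np.hstack([crop("scene",252,288,36,400),crop("scene",318,172,26,400)])
cv2.imwrite("pics/c0.png",cv2.resize(np.vstack([a,b]),(600,600))[...,::-1])
for n in("scene","top"):
    z=np.load(n+"0.npz"); i=optics.camera_info(n); w=cloud(z["d"],i)
    hsv=cv2.cvtColor(z["p"],cv2.COLOR_RGB2HSV)
    reg=[(252,288,36),(318,172,26)] if n=="scene" else [(382,275,40),(247,295,24)]
    for (u,v,s) in reg:
        W=w[v-s:v+s,u-s:u+s].reshape(-1,3); H=hsv[v-s:v+s,u-s:u+s].reshape(-1,3)
        print(n,u,v,np.histogram(W[:,2],bins=np.arange(-.005,.13,.006))[0])
# lug top
for n in("scene","top"):
    z=np.load(n+"0.npz"); w=cloud(z["d"],optics.camera_info(n)); 
    near=lambda x,y,r:np.hypot(w[...,0]-x,w[...,1]-y)<r
    u,v=(262,292) if n=="scene" else (380,270)
    print("pivot",w[v,u]); c=w[v,u]
    u,v=(318,172) if n=="scene" else (247,295)
    c2=w[v,u]; print("stand",c2)
    m=near(c2[0],c2[1],.06)&(w[...,2]>.054)&(w[...,2]<.066)
    q=w[m]; print("standtop",len(q),q.mean(0),cv2.minAreaRect((q[:,:2]*1000).astype(np.float32)))
    m=near(c2[0],c2[1],.06)&(w[...,2]>.075); q=w[m]; print("grip",len(q),q.mean(0) if len(q) else 0, q[:,2].max() if len(q) else 0)
    m=near(c[0],c[1],.05)&(w[...,2]>.088)&(w[...,2]<.1); q=w[m]; print("lugtop",len(q),q.mean(0),cv2.minAreaRect((q[:,:2]*1000).astype(np.float32)))
```

```text
scene 252 288 [1099 1571  180  234  163  104  125  593  269   89   25   24   80  129
  149  161   93   23    1    0    0    0]
scene 318 172 [ 854 1037  100   40   31   38   35   30   39   41  127  143   26   15
   34   23    5    9    1    0    0    0]
top 382 275 [2519 1652   77  159   44   30  193  803  177   49    8   26   70  103
  111  101   57   11    0    0    0    0]
top 247 295 [1063  687   27    9    2    8   11    8    6   20  198  102    7    8
   40   15    5    6    1    0    0    0]
pivot [ 0.56284647 -0.12014881  0.02969414]
stand [0.49932989 0.24591345 0.05925249]
standtop 256 [0.48750493 0.26083044 0.06067646] ((485.9085388183594, 266.960205078125), (49.451637268066406, 74.53771209716797), 63.10443115234375)
grip 80 [0.48501126 0.26422785 0.08620927] 0.10733188963770202
lugtop 151 [ 0.54938741 -0.12839978  0.09287976] ((548.20166015625, -132.9779052734375), (63.81406021118164, 29.944381713867188), 79.79305267333984)
pivot [ 0.54915511 -0.11784761  0.08784115]
stand [0.48021349 0.26116614 0.08407005]
standtop 305 [0.48133832 0.26678545 0.05976232] ((482.1804504394531, 267.6641540527344), (46.789634704589844, 69.82608032226562), 64.37195587158203)
grip 73 [0.48208896 0.26635965 0.08551698] 0.10329156872038125
lugtop 89 [ 0.54532287 -0.12805781  0.09263006] ((545.6769409179688, -131.68943786621094), (64.7673568725586, 27.478595733642578), 68.97196197509766)
```

View pics/c0.png

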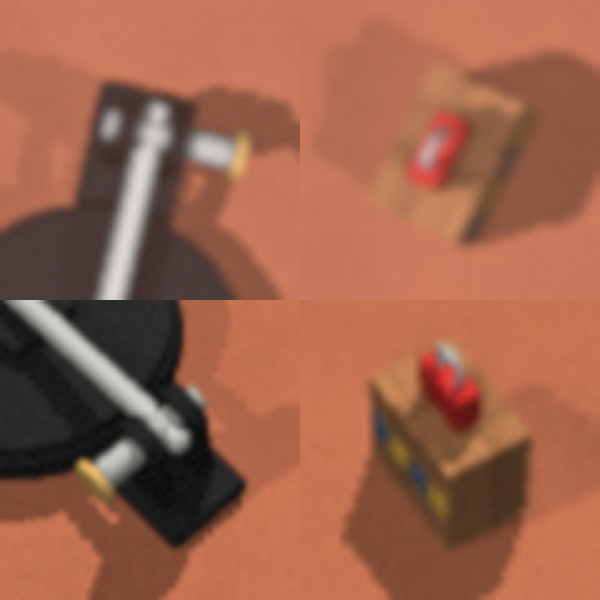

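The crops show the stand's long axis running up-right with the red grip along it. The brass head (≈(240,155) in the top-left crop) is on the press's -y side (world -y), and the pin's free end peeks out at the far lug.

Run:
```python
from h import *
from scipy.optimize import least_squares
def ray(n,uv,z):
    i=optics.camera_info(n);K=np.array(i["camera_matrix"]);uv=np.atleast_2d(uv).astype(float)
    r=np.c_[(uv[:,0]-K[0,2])/K[0,0],(uv[:,1]-K[1,2])/K[1,1],np.ones(len(uv))]@rot(i).T;o=np.array(i["xyz"])
    return o+r*((z-o[2])/r[:,2])[:,None]
for n in("scene","top"):
    Z=np.load(n+"0.npz"); p=Z["p"]; w=cloud(Z["d"],optics.camera_info(n)); hsv=cv2.cvtColor(p,cv2.COLOR_RGB2HSV)
    h,s,v=[hsv[...,k].astype(int) for k in range(3)]
    dp=np.hypot(w[...,0]-.47,w[...,1]+.12)<.16
    # plates
    m=dp&(w[...,2]>.036)&(w[...,2]<.044)&(v<80)
    q=(w[m][:,:2]*1000).astype(np.float32); c,r=cv2.minEnclosingCircle(q); print(n,"plate",len(q),c,r, "medz",np.median(w[m][:,2]))
    # lever: bright unsaturated
    m=dp&(v>130)&(s<70)&(w[...,2]>.05); q=w[m]; 
    if len(q)>10:
        l=cv2.fitLine((q[:,:2]*1000).astype(np.float32),cv2.DIST_HUBER,0,.01,.01).ravel()
        print("bright",len(q),q.mean(0),"ang",np.degrees(np.arctan2(l[1],l[0])),l, "zrange",q[:,2].min(),q[:,2].max())
    # head
    m=dp&(h>15)&(h<32)&(s>90)&(v>120)&(w[...,2]>.05); q=w[m]; print("head",len(q),q.mean(0) if len(q) else 0,np.argwhere(m).mean(0)[::-1], q.min(0),q.max(0))
    m=dp&(w[...,2]>.011)&(w[...,2]<.021)&(v<90); q=(w[m][:,:2]*1000).astype(np.float32); m2=q[:,0]>520; print("base",m2.sum(),cv2.minAreaRect(q[m2]))
    # red grip
    ds=np.hypot(w[...,0]-.482,w[...,1]-.267)<.06
    m=ds&((h<5)|(h>174))&(s>170)&(w[...,2]>.06)
    q=w[m]; print("red",len(q),q.mean(0),cv2.minAreaRect((q[:,:2]*1000).astype(np.float32)),np.argwhere(m).mean(0)[::-1])
    t=w[m&(w[...,2]>.079)&(w[...,2]<.089)]; print(" redtop",len(t),t.mean(0),cv2.minAreaRect((t[:,:2]*1000).astype(np.float32)))
```

```text
scene plate 2327 (448.3115539550781, -103.16971588134766) 122.83749389648438 medz 0.04057531685843396
bright 400 [ 0.48292969 -0.11280038  0.07772357] ang -15.028362 [ 9.65797603e-01 -2.59297132e-01  4.74203644e+02 -1.07715065e+02] zrange 0.06278259328700075 0.09391975503092231
head 44 [ 0.53845173 -0.17543911  0.08791874] [238.27272727 294.59090909] [ 0.52524806 -0.1797813   0.07183538] [ 0.54959743 -0.16918876  0.09963604]
base 252 ((556.2603149414062, -127.64276885986328), (59.83054733276367, 54.579246520996094), 75.40216827392578)
red 67 [0.48821659 0.26135367 0.07938174] ((485.1714172363281, 264.0716552734375), (16.07390594482422, 32.62938690185547), 79.00665283203125) [317.53731343 161.8358209 ]
 redtop 37 [0.48657114 0.26245979 0.08355973] ((485.5370178222656, 263.4564514160156), (15.49898624420166, 31.9698486328125), 85.8146743774414)
top plate 2001 (433.3140869140625, -95.62564849853516) 109.71551513671875 medz 0.03985258304031447
bright 400 [ 0.47868343 -0.11077314  0.07508683] ang -15.91317 [ 9.6167833e-01 -2.7418029e-01  4.6826141e+02 -1.0490305e+02] zrange 0.05091119729418714 0.09178585981307807
head 17 [ 0.5330243  -0.17279349  0.08928832] [399.47058824 275.47058824] [ 0.52304873 -0.17718319  0.07767452] [ 0.54314155 -0.16852184  0.09378746]
base 82 ((546.3782958984375, -124.08334350585938), (54.281471252441406, 63.459564208984375), 76.30330657958984)
red 16 [0.48081785 0.26412227 0.08340743] ((481.0823059082031, 265.4287109375), (10.223447799682617, 29.702383041381836), 68.02239227294922) [246.     294.8125]
 redtop 15 [0.47988206 0.26403823 0.08377618] ((480.501220703125, 264.87322998046875), (8.155136108398438, 30.2236328125), 61.19804000854492)
```

Run:
```python
from h import *
a=np.radians(-15.0); X=np.array([np.cos(a),np.sin(a)]);Y=np.array([-np.sin(a),np.cos(a)])
O=np.array([.545,-.127])
for n in("scene","top"):
    Z=np.load(n+"0.npz"); p=Z["p"]; w=cloud(Z["d"],optics.camera_info(n)); hsv=cv2.cvtColor(p,cv2.COLOR_RGB2HSV)
    h,s,v=[hsv[...,k].astype(int) for k in range(3)]
    px=(w[...,:2]-O)@X*1000; py=(w[...,:2]-O)@Y*1000; z=w[...,2]*1000
    P=lambda m:[np.round(np.nanpercentile(t[m],[0,5,50,95,100]),1).tolist() for t in(px,py,z)]
    near=(abs(px)<60)&(abs(py)<70)
    print(n,"lugs dark z>85",(m:=near&(v<90)&(z>84)).sum(),P(m))
    m=near&(z>50)&(py<-26); print("pin+head",m.sum(),P(m))
    m=near&(z>50)&(py<-26)&(s<80)&(v>110); print("pin shank",m.sum(),P(m))
    m=near&(z>50)&(h>15)&(h<32)&(s>90)&(v>110); print("head",m.sum(),P(m))
    m=near&(z>40)&(py>24); print("free end",m.sum(),P(m))
    m=near&(z>10)&(z<22)&(px>0)&(v<90); print("base",m.sum(),P(m))
    m=(px<0)&(px>-250)&(abs(py)<120)&(z>36)&(z<44)&(v<90)&(abs(py)>20); print("plate",m.sum(),P(m))
    m=(px<0)&(px>-100)&(abs(py)<40)&(z>50)&(v>130)&(s<70); print("lever",P(m))
```

```text
scene lugs dark z>85 144 [[-13.7, -9.9, 5.7, 18.2, 21.1], [-25.3, -17.5, 1.8, 22.1, 24.3], [84.2, 84.9, 93.3, 99.0, 103.3]]
pin+head 108 [[-8.3, -4.4, 5.8, 15.8, 18.1], [-51.6, -51.0, -42.5, -27.5, -26.0], [67.0, 72.9, 86.7, 95.7, 99.6]]
pin shank 47 [[-4.0, -2.7, 6.3, 11.7, 13.0], [-42.8, -42.1, -34.2, -26.6, -26.0], [80.7, 83.0, 86.8, 90.8, 91.5]]
head 47 [[-8.3, -6.7, 5.6, 16.4, 18.1], [-51.2, -51.0, -49.3, -45.2, -42.7], [71.8, 77.5, 89.2, 96.9, 99.6]]
free end 52 [[-59.5, -59.1, -49.5, 11.0, 16.7], [24.1, 24.4, 30.7, 48.2, 55.4], [40.0, 40.6, 44.1, 91.4, 93.8]]
base 242 [[0.0, 4.0, 24.9, 37.1, 38.5], [-27.7, -25.4, 1.0, 29.0, 32.3], [10.0, 12.1, 16.9, 21.1, 21.9]]
plate 2052 [[-219.2, -200.8, -128.8, -60.1, -42.0], [-92.1, -78.4, -23.8, 77.2, 92.1], [36.0, 37.0, 40.6, 43.6, 44.0]]
lever [[-99.8, -94.6, -47.6, -3.1, -0.3], [-37.4, -4.1, 1.1, 7.9, 30.6], [68.7, 71.6, 78.4, 87.1, 90.6]]
top lugs dark z>85 66 [[-16.6, -13.3, 0.6, 15.0, 16.7], [-16.0, -14.4, 2.6, 21.3, 23.4], [84.5, 85.2, 91.6, 97.4, 99.5]]
pin+head 67 [[-12.0, -9.7, 1.2, 10.8, 14.0], [-50.9, -50.2, -41.8, -28.0, -26.1], [74.5, 77.7, 86.3, 92.5, 93.8]]
pin shank 39 [[-7.0, -5.9, 0.6, 9.6, 9.7], [-44.2, -42.8, -35.1, -27.6, -26.1], [74.5, 76.9, 84.7, 88.8, 90.2]]
head 17 [[-10.4, -9.9, 1.2, 8.6, 10.6], [-50.4, -49.9, -47.1, -45.5, -44.8], [77.7, 82.9, 90.0, 93.8, 93.8]]
free end 29 [[-59.5, -59.1, -49.9, 5.7, 6.7], [24.7, 24.9, 28.9, 43.7, 50.2], [40.3, 40.6, 46.6, 90.0, 91.8]]
base 28 [[18.4, 19.1, 28.7, 31.7, 32.1], [-23.3, -18.9, 19.8, 29.2, 30.8], [10.3, 11.7, 16.7, 19.1, 20.9]]
plate 1867 [[-223.6, -205.0, -135.5, -63.8, -8.4], [-89.7, -75.5, 21.2, 78.3, 92.6], [36.0, 36.7, 39.9, 43.3, 44.0]]
lever [[-99.4, -94.2, -42.7, -2.3, -0.2], [-39.0, -29.8, 1.7, 8.9, 28.9], [64.8, 68.8, 77.7, 86.8, 89.3]]
```

Press: yaw about -15°, origin about (0.548, -0.126); the head face is at press y ≈ -53 mm, which fits the stated 22–30 mm shortfall. The tool's y axis already lies along press y, so I'm moving to a point outside the pin head.

```bash
python3 -m inch '[[-0.561,-0.625,0,0,0,0,1],[-0.561,-0.625,0,0,0,0,1],[-0.561,-0.625,0,0,0,0,1],[-0.561,-0.625,0,0,0,0,1],[-0.561,-0.625,0,0,0,0,1],[-0.561,-0.625,0,0,0,0,1],[-0.561,-0.625,0,0,0,0,1],[-0.561,-0.625,0,0,0,0,1],[-0.561,-0.625,0,0,0,0,1],[-0.561,-0.625,0,0,0,0,1],[-0.561,-0.625,0,0,0,0,1],[-0.561,-0.625,0,0,0,0,1]]' 40
```

```text
time: 1.1
ee_pos: [0.369, 0.083, 0.2313]
tcp_rot: [180.0, 0.0, 164.9]
wrist_force: [1.4, 1.3, -0.0]
opening: -0.0001
```

```bash
python3 -m inch '[[-0.227,-0.253,0,0,0,0,1],[-0.227,-0.253,0,0,0,0,1],[-0.227,-0.253,0,0,0,0,1],[-0.227,-0.253,0,0,0,0,1],[-0.227,-0.253,0,0,0,0,1],[-0.227,-0.253,0,0,0,0,1],[-0.227,-0.253,0,0,0,0,1],[-0.227,-0.253,0,0,0,0,1],[-0.227,-0.253,0.161,0,0,0,1],[-0.227,-0.253,0.161,0,0,0,1],[-0.227,-0.253,0.161,0,0,0,1],[-0.227,-0.253,0.161,0,0,0,1]]' 
python3 -m inch '[[0,0,0,0,0,0,1],[0,0,0,0,0,0,1]]'
```

```text
time: 2.1
ee_pos: [0.5214, -0.2184, 0.067]
tcp_rot: [180.0, -0.1, 164.9]
wrist_force: [0.5, -0.2, 0.3]
opening: -0.0
time: 2.27
ee_pos: [0.5209, -0.2177, 0.0691]
tcp_rot: [180.0, -0.2, 164.9]
wrist_force: [0.6, 0.1, 1.1]
opening: -0.0001
```

```bash
python3 -m inch '[[0,0.01,0,0,0,0,1],[0,0.02,0,0,0,0,1],[0,0.023,0,0,0,0,1],[0,0.026,0,0,0,0,1],[0,0.029,0,0,0,0,1],[0,0.032,0,0,0,0,1],[0,0.034,0,0,0,0,1],[0,0.036,0,0,0,0,1],[0,0.038,0,0,0,0,1],[0,0.040,0,0,0,0,1]]'
python3 -m inch '[[0,0.002,0,0,0,0,1],[0,0.004,0,0,0,0,1],[0,0.004,0,0,0,0,1]]'
```

```text
time: 3.1
ee_pos: [0.5327, -0.1798, 0.0705]
tcp_rot: [-180.0, 0.0, 164.9]
wrist_force: [-0.5, -4.1, 2.9]
opening: 0.0
time: 3.35
ee_pos: [0.5337, -0.1755, 0.0703]
tcp_rot: [180.0, 0.0, 165.0]
wrist_force: [0.4, -1.5, 0.9]
opening: 0.0001
```

```bash
python3 -m inch '[[0,0.0015,0,0,0,0,1],[0,0.003,0,0,0,0,1],[0,0.0045,0,0,0,0,1],[0,0.006,0,0,0,0,1]]'
python3 -m inch '[[0,0.0007,0,0,0,0,1],[0,0.0014,0,0,0,0,1]]'
```

```text
time: 3.68
ee_pos: [0.5351, -0.1699, 0.0702]
tcp_rot: [-180.0, -0.0, 164.9]
wrist_force: [-1.7, -3.8, 1.7]
opening: -0.0001
time: 3.85
ee_pos: [0.5355, -0.1685, 0.0702]
tcp_rot: [180.0, -0.0, 164.9]
wrist_force: [-0.8, -3.1, 1.4]
opening: -0.0001
```

```bash
python3 -m inch '[[0,0.0007,0,0,0,0,1],[0,0.0014,0,0,0,0,1]]'
```

```text
time: 4.02
ee_pos: [0.5358, -0.1672, 0.0702]
tcp_rot: [-180.0, -0.0, 164.9]
wrist_force: [-1.7, -3.6, 2.6]
opening: -0.0002
```

Press y is now about -42.7 mm, so home is close.

```bash
python3 -m inch '[[0,0.0005,0,0,0,0,1],[0,0.001,0,0,0,0,1]]';python3 -m inch '[[0,0.0005,0,0,0,0,1],[0,0.001,0,0,0,0,1]]'
```

```text
time: 4.18
ee_pos: [0.5361, -0.1662, 0.0702]
tcp_rot: [-180.0, -0.0, 164.9]
wrist_force: [-1.6, -3.5, 2.0]
opening: 0.0001
time: 4.35
ee_pos: [0.5363, -0.1653, 0.0702]
tcp_rot: [-180.0, -0.0, 164.9]
wrist_force: [-1.0, -3.2, 2.6]
opening: 0.0
```

```bash
python3 -m inch '[[0,0.0005,0,0,0,0,1],[0,0.001,0,0,0,0,1]]'
```

```text
time: 4.52
ee_pos: [0.5366, -0.1643, 0.0702]
tcp_rot: [180.0, -0.0, 164.9]
wrist_force: [-2.4, -2.2, 2.6]
opening: -0.0004
```

```bash
python3 -m inch '[[0,0.0005,0,0,0,0,1],[0,0.001,0,0,0,0,1]]'
```

```text
time: 4.68
ee_pos: [0.5368, -0.1633, 0.0702]
tcp_rot: [180.0, -0.0, 164.9]
wrist_force: [-2.9, -2.8, 2.0]
opening: 0.0002
```

```bash
python3 -m inch '[[0,0.0005,0,0,0,0,1],[0,0.001,0,0,0,0,1]]'; python3 -m inch '[[0,0.0005,0,0,0,0,1],[0,0.001,0,0,0,0,1]]'
```

```text
time: 4.85
ee_pos: [0.537, -0.1626, 0.0702]
tcp_rot: [-180.0, -0.0, 164.9]
wrist_force: [-4.3, -6.2, 2.3]
opening: 0.0003
time: 5.02
ee_pos: [0.5371, -0.1626, 0.0703]
tcp_rot: [-179.8, -0.0, 164.9]
wrist_force: [-6.4, -12.3, 2.0]
opening: 0.0
```

```bash
python3 -m inch '[[0,0.0005,0,0,0,0,1],[0,0.001,0,0,0,0,1]]'
```

```text
time: 5.18
ee_pos: [0.5371, -0.1625, 0.0703]
tcp_rot: [-179.7, -0.0, 164.9]
wrist_force: [-6.2, -17.1, 2.8]
opening: -0.0002
```

```bash
python3 -m inch '[[0,0.0005,0,0,0,0,1],[0,0.001,0,0,0,0,1]]'
```

```text
time: 5.35
ee_pos: [0.5371, -0.1624, 0.0703]
tcp_rot: [-179.6, -0.0, 164.8]
wrist_force: [-8.0, -21.1, 3.2]
opening: -0.0002
```

The pin is at its hard stop: motion stopped at about 22 N. I'll back off, raise and open.

```bash
python3 -m inch '[[0,-0.02,0,0,0,0,1],[0,-0.05,0,0,0,0,1],[0,-0.05,0,0,0,0,1],[0,-0.05,-0.04,0,0,0,0.5],[0,-0.05,-0.08,0,0,0,0],[0,-0.05,-0.12,0,0,0,0],[0,-0.05,-0.13,0,0,0,0]]'
python3 - <<'E'
from h import *
o=telemetry.get_obs();print(o["q"],o["ee_pos"])
p=np.array([.4835,.2655])-o["ee_pos"][:2]
y=np.radians(o["tcp_rot"][2]);print(p@[np.cos(y),np.sin(y)],p@[np.sin(y),-np.cos(y)])
E
```

```text
time: 5.93
ee_pos: [0.5267, -0.2078, 0.2069]
tcp_rot: [180.0, 0.5, 165.0]
wrist_force: [0.9, -1.0, 0.1]
opening: 0.0484
[-2.15623525e+01  6.29487402e+00  8.78197801e+00  9.20310549e+01
  6.55394292e-02 -6.51759986e+00] [ 0.52671822 -0.20779172  0.20685998]
0.1645891860094728 0.4458511675157073
```

```bash
python3 -m inch '[[0.165,0.446,0,0,0,-1.389,0],[0.165,0.446,0,0,0,-1.389,0],[0.165,0.446,0,0,0,-1.389,0],[0.165,0.446,0,0,0,-1.389,0],[0.165,0.446,0,0,0,-1.389,0],[0.165,0.446,0,0,0,-1.389,0],[0.165,0.446,0,0,0,-1.389,0],[0.165,0.446,0,0,0,-1.389,0],[0.165,0.446,0,0,0,-1.389,0],[0.165,0.446,0,0,0,-1.389,0],[0.165,0.446,0,0,0,-1.389,0],[0.165,0.446,0,0,0,-1.389,0]]'
python3 -m inch '[[0,0,0,0,0,0,0],[0,0,0,0,0,0,0]]'
```

```text
time: 6.93
ee_pos: [0.4803, 0.2707, 0.1997]
tcp_rot: [179.9, 0.1, -114.8]
wrist_force: [0.6, -0.1, -0.5]
opening: 0.0853
time: 7.1
ee_pos: [0.481, 0.2672, 0.1997]
tcp_rot: [179.9, -0.0, -115.3]
wrist_force: [0.5, -1.3, 0.3]
opening: 0.0854
```

```bash
python3 -m inch '[[0,-0.0025,0.04,0,0,0,0],[0,-0.0025,0.08,0,0,0,0],[0,-0.0025,0.12,0,0,0,0],[0,-0.0025,0.136,0,0,0,0],[0,-0.0025,0.136,0,0,0,0],[0,-0.0025,0.136,0,0,0,0]]' 40
python3 - <<'E'
from h import *
p,d,i=cam("scene"); cv2.imwrite("pics/g1.png",cv2.resize(p[120:220,260:380],(720,600),interpolation=cv2.INTER_CUBIC)[...,::-1])
o=telemetry.get_obs(); print(o["ee_pos"],o["wrist_force"])
E
```

```text
time: 7.6
ee_pos: [0.4836, 0.2637, 0.0643]
tcp_rot: [180.0, -0.0, -115.6]
wrist_force: [1.0, -0.2, 0.3]
opening: 0.0853
[0.48447993 0.26428794 0.0657948 ] [-5.53330490e-04 -5.15325687e-01  8.89254448e-01]
```

View pics/g1.png

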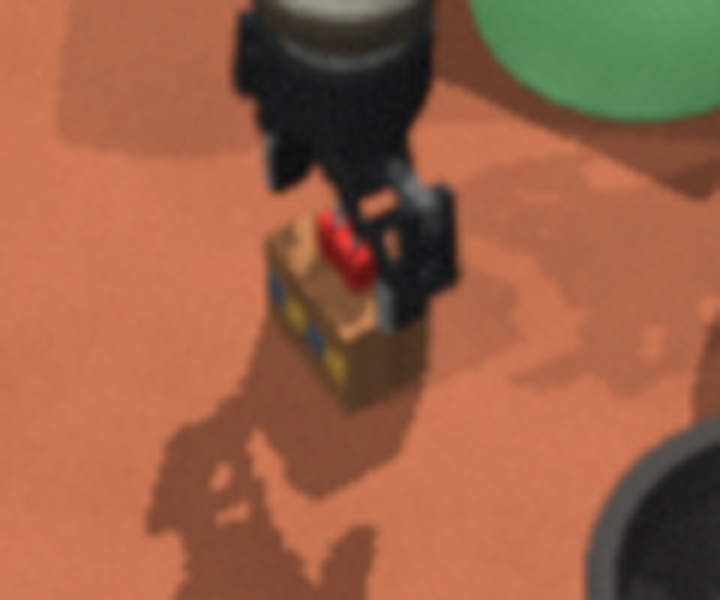

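The jaws straddle the red grip along its long side, with the right finger at the stand's edge (≈(405,290)) and nothing touching. Closing.

```bash
python3 -m inch '[[-0.0015,0,0.001,0,0,0,0.3],[-0.0015,0,0.001,0,0,0,0.5],[-0.0015,0,0.001,0,0,0,1],[-0.0015,0,0.001,0,0,0,1],[-0.0015,0,0.001,0,0,0,1],[-0.0015,0,0.001,0,0,0,1],[-0.0015,0,0.001,0,0,0,1],[-0.0015,0,0.001,0,0,0,1]]' 45
python3 -m inch '[[0,0,0,0,0,0,1],[0,0,0,0,0,0,1],[0,0,0,0,0,0,1]]'
```

```text
time: 8.32
ee_pos: [0.4848, 0.2663, 0.0643]
tcp_rot: [-180.0, 0.1, -115.5]
wrist_force: [-1.4, -0.3, 5.0]
opening: 0.034
time: 8.57
ee_pos: [0.4848, 0.2663, 0.0643]
tcp_rot: [-180.0, 0.1, -115.5]
wrist_force: [-1.3, -0.1, 5.9]
opening: 0.0338
```

```bash
python3 -m inch '[[0,0,-0.035,0,0,0,1],[0,0,-0.07,0,0,0,1],[0.21,-0.061,-0.336,0,0,-1.145,1],[0.21,-0.061,-0.336,0,0,-1.145,1],[0.21,-0.061,-0.336,0,0,-1.145,1],[0.21,-0.061,-0.336,0,0,-1.145,1],[0.21,-0.061,-0.336,0,0,-1.145,1],[0.21,-0.061,-0.336,0,0,-1.145,1],[0.21,-0.061,-0.336,0,0,-1.145,1],[0.21,-0.061,-0.336,0,0,-1.145,1],[0.21,-0.061,-0.336,0,0,-1.145,1],[0.21,-0.061,-0.336,0,0,-1.145,1]]'
python3 -m inch '[[0,0,0,0,0.87,0,1],[0,0,0,0,0.87,0,1],[0,0,0,0,0.87,0,1],[0,0,0,0,0.87,0,1],[0,0,0,0,0.87,0,1],[0,0,0,0,0.87,0,1],[0,0,0,0,0.87,0,1],[0,0,0,0,0.87,0,1],[0,0,0,0,0.87,0,1]]'
python3 - <<'E'
from h import *
o=telemetry.get_obs();print(o["q"],o["opening"])
p,d,i=cam("scene"); np.savez("scene2.npz",p=p,d=d)
c=(o["ee_pos"]-np.array(i["xyz"]))@rot(i); K=i["camera_matrix"]; u=int(K[0,0]*c[0]/c[2]+K[0,2]);v=int(K[1,1]*c[1]/c[2]+K[1,2]); print(u,v,c)
cv2.imwrite("pics/g2.png",cv2.resize(p[max(v-50,0):v+50,u-60:u+60],(720,600),interpolation=cv2.INTER_CUBIC)[...,::-1])
E
```

```text
time: 9.57
ee_pos: [0.4493, 0.0487, 0.4023]
tcp_rot: [-179.8, -0.2, -49.7]
wrist_force: [1.0, -0.3, -1.2]
opening: 0.0335
time: 10.32
ee_pos: [0.4486, 0.0518, 0.3971]
tcp_rot: [179.9, -49.7, -49.7]
wrist_force: [0.9, 0.2, -0.8]
opening: 0.0341
[ 35.22511884 -18.04884922  -3.45490001  98.75526172 -49.41290001
 -97.74333135] 0.034068536083234034
250 128 [-0.140586   -0.23709245  1.25560236]
```

View pics/g2.png

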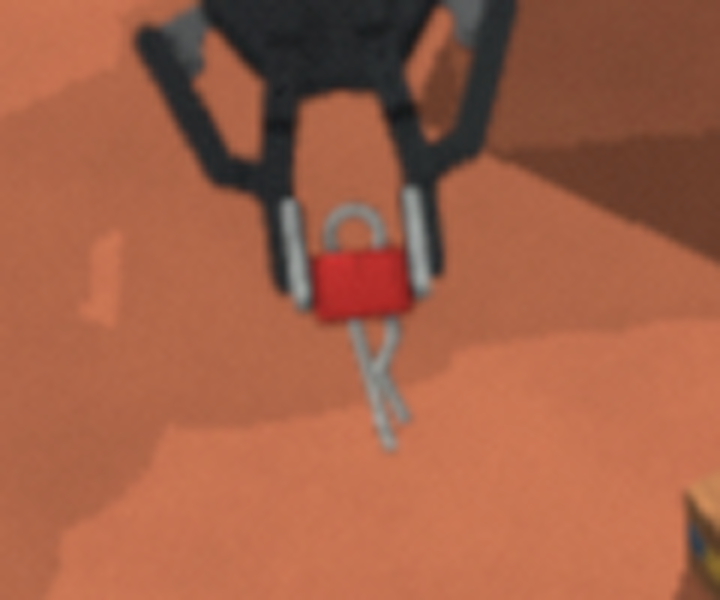

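The clip is held square. The sprung leg is on the image's right (tool -y = clip +x), and the straight leg runs from (353,322) to its tip at (390,445), about 0.15 rad crooked toward the sprung leg. Next I'll check the camera bias against the known grip position, then measure the pin at home.

Run:
```python
from h import *
o=telemetry.get_obs(); Rt=R.from_euler('xyz',o["tcp_rot"],degrees=True).as_matrix(); t=o["ee_pos"]
a=np.radians(-15.0); X=np.array([np.cos(a),np.sin(a)]);Y=np.array([-np.sin(a),np.cos(a)]); O=np.array([.5478,-.1262])
for n in("scene","top"):
    p,d,i=cam(n); w=cloud(d,i); hsv=cv2.cvtColor(p,cv2.COLOR_RGB2HSV); h,s,v=[hsv[...,k].astype(int) for k in range(3)]
    np.savez(n+"3.npz",p=p,d=d)
    m=((h<5)|(h>174))&(s>150)&(np.linalg.norm(w-t,axis=-1)<.06)
    if m.sum(): 
        q=w[m]; L=(q-t)@Rt*1000; print(n,"red in tool mm n",m.sum(),"median",np.median(L,0),"min",np.percentile(L,3,0),"max",np.percentile(L,97,0))
        ex=t+Rt@np.array([.008,0,-.0077]); print(" world bias",q.mean(0)-ex)
    px=(w[...,:2]-O)@X*1000; py=(w[...,:2]-O)@Y*1000; z=w[...,2]*1000
    P=lambda m:[np.round(np.nanpercentile(t_[m],[0,5,50,95,100]),1).tolist() for t_ in(px,py,z)]
    m=(abs(px)<20)&(py>25)&(py<65)&(z>60); print(n,"pin end",m.sum(),P(m))
    m=(abs(px)<30)&(py<-18)&(py>-60)&(z>55); print("head",m.sum(),P(m))
    m=(abs(px)<25)&(abs(py)<30)&(z>84)&(v<90); print("lugs",m.sum(),P(m))
    if n=="scene":cv2.imwrite("pics/s3.png",cv2.resize(p[262:322,222:302],(800,600),interpolation=cv2.INTER_CUBIC)[...,::-1])
```

```text
scene red in tool mm n 172 median [ 7.06347085  0.06000866 -6.97355355] min [  2.1196161  -15.65969113 -17.65575126] max [11.71331427 15.17535002  3.18109873]
 world bias [-8.00290747e-05  2.04632009e-04 -1.30390661e-03]
scene pin end 87 [[-9.7, -7.1, 2.3, 8.4, 9.1], [25.6, 26.8, 40.2, 53.2, 55.2], [78.4, 80.7, 86.2, 91.3, 92.9]]
head 71 [[-15.0, -10.0, 4.5, 15.4, 18.0], [-26.4, -25.8, -22.6, -18.7, -18.5], [56.1, 66.3, 87.2, 96.8, 102.5]]
lugs 132 [[-15.4, -13.1, 4.3, 16.3, 19.1], [-19.5, -17.7, 10.8, 20.4, 22.0], [84.2, 85.6, 92.7, 98.9, 102.9]]
top red in tool mm n 132 median [  7.16176107   0.76920826 -13.58050706] min [ -3.36473617 -13.39613209 -20.58287204] max [ 9.87975978 15.16831792 -1.44061107]
 world bias [-0.00371559  0.00312911  0.00180088]
top pin end 64 [[-11.3, -9.8, -2.9, 5.2, 6.5], [25.4, 26.1, 39.8, 53.5, 54.6], [72.7, 78.2, 85.2, 88.5, 92.8]]
head 28 [[-17.1, -16.3, -5.4, 8.6, 11.3], [-25.5, -25.3, -22.1, -18.7, -18.2], [55.5, 80.9, 90.4, 95.9, 97.5]]
lugs 56 [[-18.2, -16.0, -0.6, 12.8, 14.1], [-17.7, -15.3, 11.5, 19.3, 20.2], [84.0, 85.0, 91.8, 97.4, 100.5]]
```

View pics/s3.png

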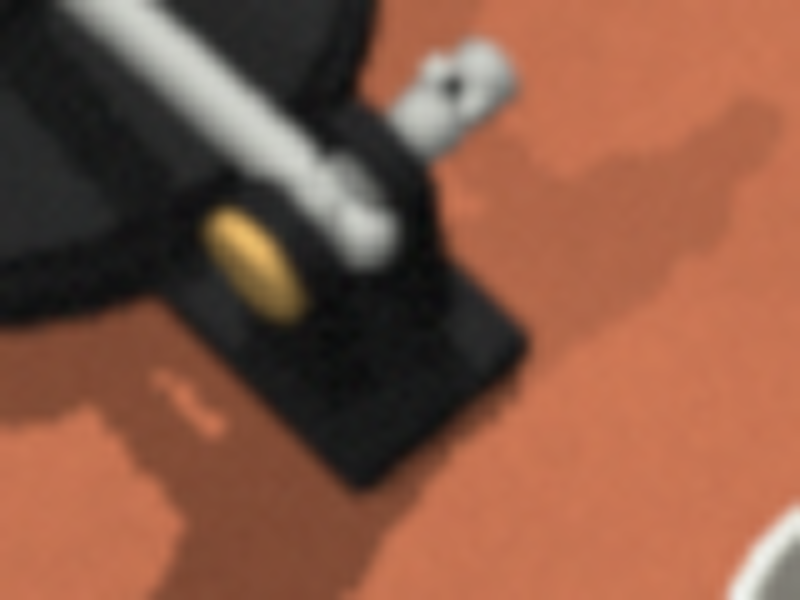

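The brass head is flush against the lug, and the dark cross hole is visible at crop pixel (455,86).

Run:
```python
from h import *
i=optics.camera_info("scene");K=i["camera_matrix"]
g=cv2.cvtColor(np.load("scene3.npz")["p"],cv2.COLOR_RGB2GRAY).astype(float)
sub=g[268:273,265:270]; print(sub.astype(int))
wt=np.clip(sub.max()*0.8-sub,0,None); vv,uu=np.mgrid[268:273,265:270]
for uv in [(267.05,270.15),((uu*wt).sum()/wt.sum(),(vv*wt).sum()/wt.sum())]:
    r=rot(i)@[(uv[0]-K[0,2])/K[0,0],(uv[1]-K[1,2])/K[1,1],1]; o=np.array(i["xyz"])
    print(uv,o+r*((.085-o[2])/r[2]),o+r*((.083-o[2])/r[2]))
o=telemetry.get_obs(); print(o["ee_pos"],o["tcp_rot"],o["time"])
```

```text
[[195 186 174 187 200]
 [187 165 139 166 186]
 [161 115  79 144 175]
 [173 134 108 162 185]
 [192 171 149 180 183]]
(267.05, 270.15) [ 0.558695   -0.08509824  0.085     ] [ 0.55799988 -0.08431391  0.083     ]
(np.float64(266.781746031746), np.float64(270.31349206349205)) [ 0.55839398 -0.08580627  0.085     ] [ 0.55769839 -0.08502304  0.083     ]
[0.44943946 0.0502228  0.39960342] [-179.83377763  -49.70675565  -50.06553473] 10.4667
```

```bash
python3 -m inch '[[0,0,0,0,-0.87,0,1],[0,0,0,0,-0.87,0,1],[0,0,0,0,-0.87,0,1],[0,0,0,0,-0.87,0,1],[0,0,0,0,-0.87,0,1],[0,0,0,0,-0.87,0,1],[0,0,0,0,-0.87,0,1],[0,0,0,0,-0.87,0,1]]'
python3 -m inch '[[0,0,0.04,0,0,0.965,1],[0,0,0.08,0,0,0.965,1],[0,0,0.12,0,0,0.965,1],[0,0,0.16,0,0,0.965,1],[0,0,0.16,0,0,0.965,1],[0,0,0.16,0,0,0.965,1],[0,0,0.16,0,0,0.965,1],[0,0,0.16,0,0,0.965,1],[0,0,0.16,0,0,0.965,1],[0,0,0.16,0,0,0.965,1]]'
python3 - <<'E'
from h import *
o=telemetry.get_obs();print(o["q"],o["ee_pos"],o["tcp_rot"])
p=np.array([.5556,-.0852])-o["ee_pos"][:2]
y=np.radians(o["tcp_rot"][2]);print(p@[np.cos(y),np.sin(y)],p@[np.sin(y),-np.cos(y)],o["ee_pos"][2]-.16)
E
```

```text
time: 11.13
ee_pos: [0.4517, 0.0479, 0.3983]
tcp_rot: [180.0, 0.5, -50.2]
wrist_force: [1.1, -0.4, -1.5]
opening: 0.0339
time: 11.97
ee_pos: [0.4496, 0.05, 0.2399]
tcp_rot: [-179.9, 0.0, -105.0]
wrist_force: [-0.1, -1.0, 0.2]
opening: 0.0339
[ 6.36289430e+00 -8.22710600e+00 -1.85998743e+00  9.62520182e+01
 -3.60650224e-02 -6.85911772e+01] [0.44957715 0.04995286 0.23988904] [-1.79879677e+02  8.43748216e-03 -1.05045956e+02]
0.10299666933882777 -0.1374729984465091 0.07988904367324082
```

```bash
python3 -m inch '[[0.103,-0.1375,0,0,0,0,1],[0.103,-0.1375,0,0,0,0,1],[0.103,-0.1375,0,0,0,0,1],[0.103,-0.1375,0,0,0,0,1],[0.103,-0.1375,0,0,0,0,1],[0.103,-0.1375,0.04,0,0,0,1],[0.103,-0.1375,0.08,0,0,0,1],[0.103,-0.1375,0.08,0,0,0,1],[0.103,-0.1375,0.08,0,0,0,1],[0.103,-0.1375,0.08,0,0,0,1]]'
python3 - <<'E'
from h import *
o=telemetry.get_obs();print(o["ee_pos"],o["wrist_force"])
p,d,i=cam("scene"); np.savez("scene4.npz",p=p,d=d)
cv2.imwrite("pics/s4.png",cv2.resize(p[232:307,222:322],(800,600),interpolation=cv2.INTER_CUBIC)[...,::-1])
t=o["ee_pos"]; a=np.radians(-15);X=np.array([np.cos(a),np.sin(a),0]);K=i["camera_matrix"]
for nm,P in(("tip",t+X*.003-[0,0,.0507]),("hole",np.array([.5585,-.086,.085]))):
    c=(P-np.array(i["xyz"]))@rot(i);print(nm,(K[0,0]*c[0]/c[2]+K[0,2]-222+.5)*8,(K[1,1]*c[1]/c[2]+K[1,2]-232+.5)*8)
E
```

```text
time: 12.8
ee_pos: [0.5558, -0.0852, 0.1621]
tcp_rot: [-179.8, 0.0, -105.1]
wrist_force: [0.1, -0.2, 0.2]
opening: 0.0342
[ 0.55578355 -0.08515306  0.16214094] [ 0.05287672 -0.18033569  0.18437851]
tip 356.70734515804725 270.33836139291407
hole 362.18490000164184 311.15896089679654
```

View pics/s4.png

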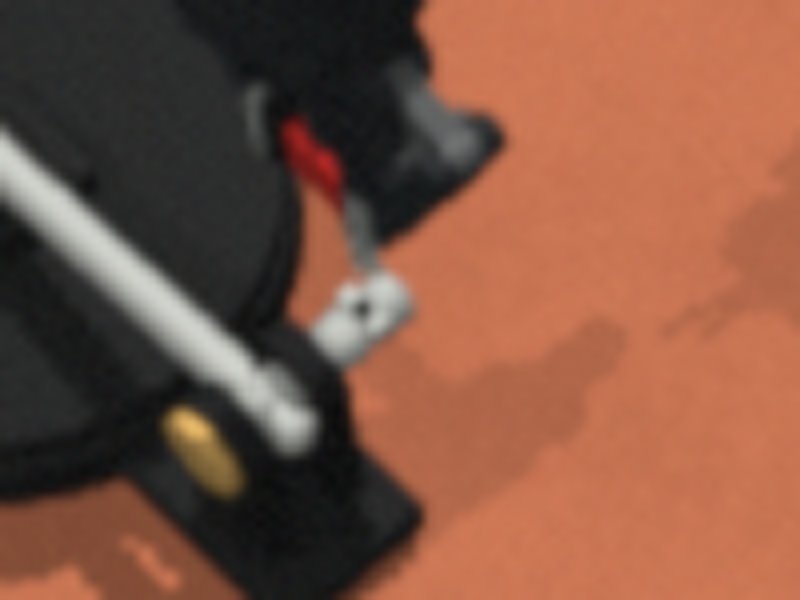

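The tip of the leg is near (371,268) in the crop and the hole is at (362,310), which matches my prediction to within about 3 mm. I'll lower closer and compare again.

```bash
python3 -m inch '[[0,0,0.01,0,0,0,1],[0,0,0.018,0,0,0,1],[0,0,0.022,0,0,0,1],[0,0,0.022,0,0,0,1],[0,0,0.022,0,0,0,1]]'
python3 - <<'E'
from h import *
o=telemetry.get_obs()
p,d,i=cam("scene"); np.savez("scene5.npz",p=p,d=d)
cv2.imwrite("pics/s5.png",cv2.resize(p[247:287,242:292],(750,600),interpolation=cv2.INTER_CUBIC)[...,::-1])
t=o["ee_pos"]; a=np.radians(-15);X=np.array([np.cos(a),np.sin(a),0]);Y=np.array([-X[1],X[0],0]);K=i["camera_matrix"]
for nm,P in(("tip",t+X*.003-[0,0,.0507]),("tip+x",t+X*.008-[0,0,.0507]),("tip+y",t+X*.003+Y*.005-[0,0,.0507]),("gripbot",t-[0,0,.0043]),("hole",np.array([.5585,-.086,.085]))):
    c=(P-np.array(i["xyz"]))@rot(i);print(nm,(K[0,0]*c[0]/c[2]+K[0,2]-242+.5)*15,(K[1,1]*c[1]/c[2]+K[1,2]-247+.5)*15)
E
```

```text
time: 13.27
ee_pos: [0.5549, -0.0851, 0.1371]
tcp_rot: [180.0, -0.0, -105.2]
wrist_force: [0.2, -1.2, -0.1]
opening: 0.0341
tip 375.0519840863228 351.66240735129776
tip+x 395.48201679323853 371.8701678413382
tip+y 398.5824261538937 332.7319425911301
gripbot 341.97420451062044 202.7007521877195
hole 379.09668750307844 358.4230516814935
```

View pics/s5.png

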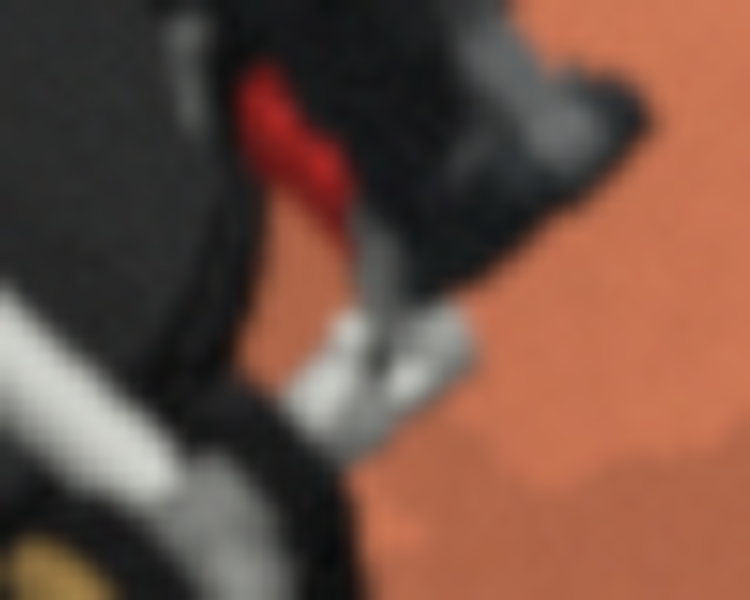

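The leg ends near (385,350), right over the hole's dark spot at about (383,365). Lowering by feel.

```bash
python3 -m inch '[[0,0,0.001,0,0,0,1],[0,0,0.002,0,0,0,1],[0,0,0.002,0,0,0,1]]'; python3 -m inch '[[0,0,0.001,0,0,0,1],[0,0,0.002,0,0,0,1],[0,0,0.002,0,0,0,1]]'
```

```text
time: 13.57
ee_pos: [0.555, -0.0852, 0.1352]
tcp_rot: [180.0, -0.0, -105.2]
wrist_force: [0.3, -0.1, -1.1]
opening: 0.0341
time: 13.82
ee_pos: [0.5549, -0.0852, 0.1331]
tcp_rot: [180.0, -0.0, -105.2]
wrist_force: [-0.5, -0.2, -0.6]
opening: 0.0338
```

```bash
python3 -m inch '[[0,0,0.001,0,0,0,1],[0,0,0.0015,0,0,0,1],[0,0,0.0015,0,0,0,1]]'
```

```text
time: 14.07
ee_pos: [0.5549, -0.0852, 0.1316]
tcp_rot: [180.0, -0.0, -105.2]
wrist_force: [-0.3, -0.5, -0.2]
opening: 0.0344
```

```bash
python3 -m inch '[[0,0,0.001,0,0,0,1],[0,0,0.002,0,0,0,1],[0,0,0.002,0,0,0,1]]'; python3 -m inch '[[0,-0.001,0,0,0,0,1],[0,-0.002,0,0,0,0,1],[0,-0.002,0,0,0,0,1]]'
```

```text
time: 14.32
ee_pos: [0.5549, -0.0852, 0.1295]
tcp_rot: [180.0, -0.0, -105.2]
wrist_force: [-0.0, 0.1, -0.7]
opening: 0.0338
time: 14.57
ee_pos: [0.5568, -0.0857, 0.1298]
tcp_rot: [180.0, 0.0, -105.2]
wrist_force: [-2.3, 0.6, 0.5]
opening: 0.0339
```

```bash
python3 -m inch '[[0,-0.001,0,0,0,0,1],[0,-0.002,0,0,0,0,1],[0,-0.002,0,0,0,0,1]]'
```

```text
time: 14.82
ee_pos: [0.559, -0.0863, 0.1298]
tcp_rot: [-180.0, 0.0, -105.2]
wrist_force: [-2.6, -0.2, 0.0]
opening: 0.0342
```

A steady 2.5 N lateral force shows the tip is captured and the leg is swinging true. I'll continue until the grip is over its seat position.

```bash
python3 -m inch '[[0,-0.001,0,0,0,0,1],[0,-0.002,0,0,0,0,1],[0,-0.003,0,0,0,0,1],[0,-0.0038,0,0,0,0,1],[0,-0.0038,0,0,0,0,1]]'; python3 -m inch '[[0,0,0.001,0,0,0,1],[0,0,0.002,0,0,0,1],[0,0,0.003,0,0,0,1],[0,0,0.004,0,0,0,1],[0,0,0.004,0,0,0,1]]'
```

```text
time: 15.23
ee_pos: [0.5627, -0.0873, 0.1298]
tcp_rot: [-180.0, 0.0, -105.2]
wrist_force: [-1.7, 0.1, 1.2]
opening: 0.0342
time: 15.65
ee_pos: [0.5625, -0.0872, 0.1254]
tcp_rot: [180.0, -0.0, -105.2]
wrist_force: [-1.6, -0.1, -1.8]
opening: 0.0337
```

```bash
python3 -m inch '[[0,0,0.0015,0,0,0,1],[0,0,0.003,0,0,0,1],[0,0,0.0045,0,0,0,1],[0,0,0.006,0,0,0,1],[0,0,0.006,0,0,0,1]]'
```

```text
time: 16.07
ee_pos: [0.5624, -0.0872, 0.1193]
tcp_rot: [180.0, -0.0, -105.2]
wrist_force: [-1.3, 1.0, -0.9]
opening: 0.0339
```

```bash
python3 -m inch '[[0,0,0.0015,0,0,0,1],[0,0,0.003,0,0,0,1],[0,0,0.0045,0,0,0,1],[0,0,0.0045,0,0,0,1]]'
```

```text
time: 16.4
ee_pos: [0.5624, -0.0872, 0.1149]
tcp_rot: [180.0, -0.0, -105.2]
wrist_force: [-1.6, 1.2, -1.0]
opening: 0.0341
```

```bash
python3 -m inch '[[0,0,0.001,0,0,0,1],[0,0,0.002,0,0,0,1],[0,0,0.003,0,0,0,1],[0,0,0.003,0,0,0,1]]' 60
```

```text
time: 16.73
ee_pos: [0.5626, -0.0872, 0.1123]
tcp_rot: [-180.0, 0.0, -105.2]
wrist_force: [-0.9, -0.5, 1.9]
opening: 0.0337
```

```bash
python3 -m inch '[[0,0,0.001,0,0,0,1],[0,0,0.002,0,0,0,1],[0,0,0.002,0,0,0,1]]'
```

```text
time: 16.98
ee_pos: [0.5627, -0.0873, 0.1103]
tcp_rot: [-180.0, 0.0, -105.2]
wrist_force: [-0.7, -0.3, 1.7]
opening: 0.0332
```

```bash
python3 -m inch '[[0,0,0.001,0,0,0,1],[0,0,0.002,0,0,0,1],[0,0,0.002,0,0,0,1]]'
```

```text
time: 17.23
ee_pos: [0.563, -0.0873, 0.1088]
tcp_rot: [-179.9, 0.0, -105.2]
wrist_force: [0.5, -0.4, 5.6]
opening: 0.0333
```

```bash
python3 -m inch '[[0,0,0.001,0,0,0,1],[0,0,0.002,0,0,0,1],[0,0,0.002,0,0,0,1]]'
```

```text
time: 17.48
ee_pos: [0.5628, -0.0873, 0.1059]
tcp_rot: [-180.0, -0.0, -105.2]
wrist_force: [2.1, -1.0, -2.3]
opening: 0.0334
```

```bash
python3 -m inch '[[0,0,0.001,0,0,0,1],[0,0,0.002,0,0,0,1],[0,0,0.002,0,0,0,1]]'
```

```text
time: 17.73
ee_pos: [0.5627, -0.0873, 0.104]
tcp_rot: [-180.0, -0.0, -105.2]
wrist_force: [2.8, -1.6, -0.9]
opening: 0.0338
```

```bash
python3 -m inch '[[0,0,0.001,0,0,0,1],[0,0,0.002,0,0,0,1],[0,0,0.002,0,0,0,1]]'
```

```text
time: 17.98
ee_pos: [0.5626, -0.0873, 0.102]
tcp_rot: [-180.0, -0.0, -105.2]
wrist_force: [3.7, -1.1, -1.3]
opening: 0.0338
```

```bash
python3 -m inch '[[0,-0.0005,0.001,0,0,0,1],[0,-0.0005,0.002,0,0,0,1],[0,-0.0005,0.003,0,0,0,1],[0,-0.0005,0.004,0,0,0,1],[0,-0.0005,0.004,0,0,0,1]]'
```

```text
time: 18.4
ee_pos: [0.5627, -0.0873, 0.0977]
tcp_rot: [179.9, -0.0, -105.2]
wrist_force: [0.4, -1.0, -0.2]
opening: 0.0337
```

```bash
python3 -m inch '[[0,0,0.001,0,0,0,1],[0,0,0.002,0,0,0,1],[0,0,0.003,0,0,0,1],[0,0,0.003,0,0,0,1]]'
```

```text
time: 18.73
ee_pos: [0.5626, -0.0873, 0.0948]
tcp_rot: [179.9, -0.0, -105.2]
wrist_force: [-1.0, -0.3, 1.1]
opening: 0.0333
```

```bash
python3 -m inch '[[0,0,0.001,0,0,0,1],[0,0,0.002,0,0,0,1],[0,0,0.002,0,0,0,1]]'
```

```text
time: 18.98
ee_pos: [0.5626, -0.0873, 0.0928]
tcp_rot: [179.9, -0.0, -105.2]
wrist_force: [-3.9, 0.4, 0.4]
opening: 0.0335
```

Almost at the seat (expected TCP z ≈ 0.091).

```bash
python3 -m inch '[[0,0,0.0005,0,0,0,1],[0,0,0.001,0,0,0,1],[0,0,0.001,0,0,0,1]]'
```

```text
time: 19.23
ee_pos: [0.5626, -0.0873, 0.0921]
tcp_rot: [179.9, -0.0, -105.2]
wrist_force: [-6.2, 1.9, 1.8]
opening: 0.0333
```

```bash
python3 -m inch '[[0,0,0.0005,0,0,0,1],[0,0,0.001,0,0,0,1],[0,0,0.001,0,0,0,1]]'
```

```text
time: 19.48
ee_pos: [0.5626, -0.0873, 0.0913]
tcp_rot: [180.0, -0.0, -105.2]
wrist_force: [-5.9, 1.2, 3.1]
opening: 0.0336
```

```bash
python3 -m inch '[[0,0,0.0005,0,0,0,1],[0,0,0.0005,0,0,0,1],[0,0,0.0005,0,0,0,1]]'
```

```text
time: 19.73
ee_pos: [0.5627, -0.0873, 0.0912]
tcp_rot: [180.0, 0.0, -105.2]
wrist_force: [-7.3, 0.1, 6.0]
opening: 0.0336
```

```bash
python3 -m inch '[[0,0.0004,0.0005,0,0,0,1],[0,0.0008,0.001,0,0,0,1],[0,0.0008,0.001,0,0,0,1]]'
```

```text
time: 19.98
ee_pos: [0.5626, -0.0873, 0.091]
tcp_rot: [-179.9, 0.0, -105.2]
wrist_force: [-5.8, 1.1, 10.7]
opening: 0.0335
```

```bash
python3 -m inch '[[0,0,0.0004,0,0,0,1],[0,0,0.0004,0,0,0,1],[0,0,0.0004,0,0,0,1]]'
```

```text
time: 20.23
ee_pos: [0.5626, -0.0873, 0.091]
tcp_rot: [-179.9, 0.0, -105.2]
wrist_force: [-5.7, 1.2, 11.9]
opening: 0.0337
```

```bash
python3 -m inch '[[0,0.0005,0.0003,0,0,0,1],[0,0.0005,0.0006,0,0,0,1],[0,0.0005,0.0006,0,0,0,1],[0,0.0005,0.0006,0,0,0,1]]'
```

```text
time: 20.57
ee_pos: [0.5626, -0.0873, 0.0909]
tcp_rot: [-179.8, 0.0, -105.2]
wrist_force: [-5.2, 1.6, 14.4]
opening: 0.0336
```

```bash
python3 -m inch '[[0,0.0003,0.0002,0,0,0,1],[0,0.0003,0.0002,0,0,0,1],[0,0.0003,0.0002,0,0,0,1]]'
```

```text
time: 20.82
ee_pos: [0.5625, -0.0872, 0.0909]
tcp_rot: [-179.8, 0.0, -105.2]
wrist_force: [-5.0, -0.7, 15.5]
opening: 0.0337
```

Seated firmly: 15.5 N with no further travel. Now relax, open and retreat upward.

```bash
python3 -m inch '[[0,0.0005,-0.0015,0,0,0,1],[0,0.0005,-0.002,0,0,0,1],[0,0.0005,-0.002,0,0,0,0.6],[0,0.0005,-0.002,0,0,0,0.3],[0,0.0005,-0.002,0,0,0,0],[0,0.0005,-0.002,0,0,0,0],[0,0.0005,-0.002,0,0,0,0],[0,0,-0.002,0,0,0,0],[0,0,-0.02,0,0,0,0],[0,0,-0.05,0,0,0,0],[0,0,-0.09,0,0,0,0],[0,0,-0.13,0,0,0,0]]'
python3 -m inch '[[0.04,0.04,-0.02,0,0,0,0],[0.08,0.08,-0.04,0,0,0,0],[0.1,0.1,-0.06,0,0,0,0],[0.12,0.12,-0.08,0,0,0,0],[0.15,0.14,-0.08,0,0,0,0],[0.15,0.14,-0.08,0,0,0,0],[0.15,0.14,-0.08,0,0,0,0]]'
python3 - <<'E'
from h import *
p,d,i=cam("scene"); np.savez("scene6.npz",p=p,d=d); w=cloud(d,i)
cv2.imwrite("pics/s6.png",cv2.resize(p[242:317,217:317],(800,600),interpolation=cv2.INTER_CUBIC)[...,::-1])
hsv=cv2.cvtColor(p,cv2.COLOR_RGB2HSV);h,s,v=[hsv[...,k].astype(int) for k in range(3)]
m=((h<5)|(h>174))&(s>150)&(np.hypot(w[...,0]-.5625,w[...,1]+.0873)<.06)&(w[...,2]>.05);q=w[m];print(m.sum(),q.mean(0),np.percentile(q,[3,97],0))
o=telemetry.get_obs();print(o["ee_pos"],o["opening"],o["wrist_force"])
E
```

```text
time: 21.82
ee_pos: [0.5607, -0.0868, 0.2193]
tcp_rot: [179.9, -0.0, -105.2]
wrist_force: [1.5, 0.3, 0.5]
opening: 0.0853
time: 22.4
ee_pos: [0.3852, -0.1966, 0.3005]
tcp_rot: [-179.8, -0.1, -105.3]
wrist_force: [-0.5, 0.6, -0.4]
opening: 0.0854
89 [ 0.56788099 -0.09091526  0.10813607] [[ 0.54921145 -0.09708035  0.09439391]
 [ 0.58078789 -0.08340549  0.11635917]]
[ 0.3864017  -0.19595127  0.29950728] 0.08508288815964342 [-0.50565174  0.17131913 -0.60491544]
```

View pics/s6.png

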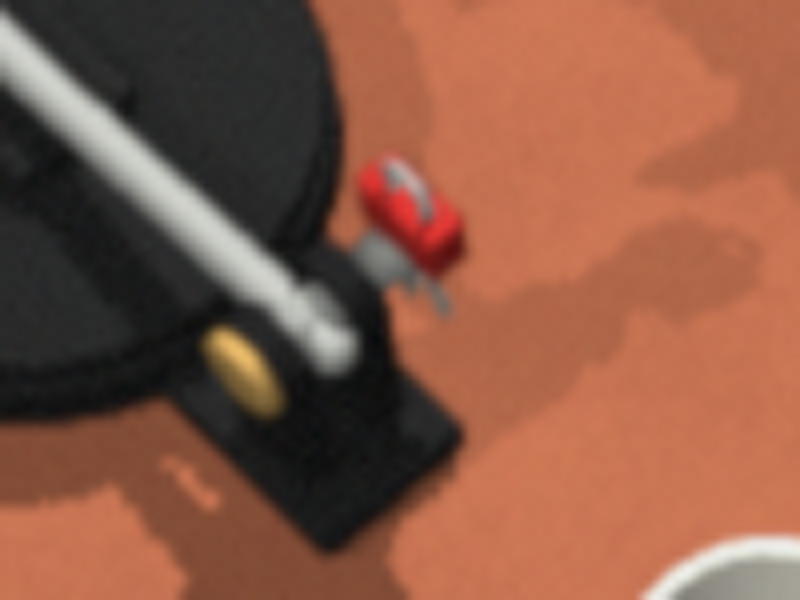

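The clip stands upright on the shank with its grip at (410,215) and its legs below the pin. The head is flush at (245,370), and the robot is clear of everything.

```bash
python3 -c "
from h import *
print(order.job_done())"
```

```text
the job is handed in; nothing more can be done
None
```

The pin is home, the clip is seated in its cross hole and released, and I handed the job in at about 22.5 s of the 72 s allowed. No verdict is reported.

- **Pin:** I pushed it along the press's +y until it stopped moving at about 22 N. Later pictures show the brass head flush against the lug.
- **Clip:** I took it by the ends of its red grip. A tilted look showed the straight leg about 0.15 rad crooked toward the sprung leg. I lowered the tip into the hole without contact force. A steady 2.5 N as I moved sideways showed the leg was swinging true.
- **Seating:** The sprung leg snapped past with about 6 N recorded between steps. The grip then met the hard stop at TCP height 0.091 m, where 0.0913 m was expected. I pressed to a wrist reading of 15.5 N, with about 5 N of sideways load.
- **Last checks:** The final picture shows the clip upright on the shank with its legs below it. The gripper was open and clear, at near-zero wrist force.

**What disagreed or went unchecked:**
- The two cameras differed by 3–5 mm at the press. I used the scene camera, which matched the held grip to about 1 mm.
- In the last picture the red pixels average about 9 mm above the expected grip centre (0.108 m against 0.099 m). I put that down to seeing mostly the top of the grip, so seating depth rests on the hard stop rather than the image.
- I did not re-measure the bystanders; the arm stayed clear of them throughout.

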